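# Lay the next crosswise layer of a lattice display stand

### The job

On this craft table a small lattice stand for dried flowers has been started: a dark base board with two glued layers, each of two parallel slats, the upper pair crossing the lower pair. Lay the two loose full-length slats flat on top as the third layer, crosswise to the pair below, so that each lies directly above and in line with one of the bottom-layer slats, ends even with it. Leave the short offcut where it lies.

Things in the scene. Friction and masses are not known exactly. Their poses are not given: they have to be found in the camera images.
- slat_a_mid (a point): one of two identical loose full-length slats, pale wood, 150 long x 20 wide x 15 high mm, 20 to 45 g, lying flat on the table. The point is its centre, 7.5 mm above its underside; x runs along its length, y across its 20 mm width, z up. It may be used for either place.
- slat_b_mid (a point): one of two identical loose full-length slats, pale wood, 150 long x 20 wide x 15 high mm, 20 to 45 g, lying flat on the table. The point is its centre, 7.5 mm above its underside; x runs along its length, y across its 20 mm width, z up. It may be used for either place.
- stand_top (a point): the started stand, fixed: dark base board 160 x 160 x 12 mm, two layers of slats each 150 x 20 x 15. Bottom pair runs along x at y = +-50 mm, upper pair along y at x = +-50 mm. Point: middle of the stand, level with the upper pair's top faces, 42 mm above the table; z up. A third-layer slat runs along x, its centre at x = 0, y = +50 or -50 mm, 7.5 mm above this point.
- offcut_mid (a point): a short loose offcut of the same slat, 85 x 20 x 15 mm, lying flat on the table among the full-length slats; it is to be left alone. The point is its centre, 7.5 mm above the table; x along its length.
Not all that is in view belongs to the job. Leave any green or yellow look-alike of the part that bears slat_b_mid alone.

How it is judged:
By the outcome, as a careful person would: the job done as asked, in the order asked, and still so for the second after the job is handed in, with the robot touching nothing.
It also fails if it takes over 64 s, if anything falls off the work surface, if the arm or the gripper's body presses on something with over 40 N, if the wrist force passes 120 N, or if a joint passes its speed limit or range.

### The arm

A 7-joint arm with a two-finger parallel gripper is mounted at the origin on the work surface. World frame = base frame: x ahead of the robot, y to its left, z up, the work surface at z = 0. Lengths are in m, angles in rad, forces in N, time in s.
With the tool pointing down it reaches from about 0.425 to 0.875 m from the base axis. Payload 4.7 kg.
Tool frame: the origin (TCP) lies midway between the tips of the shut fingers; the grasp point (between the pads) lies 19 mm behind it; x points along the fingers, y is the direction in which the jaws open and shut, and the axes are right-handed (so a half turn about x gives the same grasp; the last joint's range is limited). The gripper opens to 87 mm and grips with 3 to 60 N. Pads are 19 mm wide; open, the fingers measure 117 mm over their backs; the gripper's body (75 mm by 190 mm) begins 51 mm behind the grasp point.
Start: joints at [-1.262, 0.321, -0.07, 1.45, 0.023, 1.371, -0.057], TCP at [0.189, 0.622, 0.223] pointing down, gripper open.
Joint ranges: [-2.86, 2.86], [-0.3, 2.09], [-1.38, 1.24], [0.06, 2.45], [-1.56, 4.7], [0.09, 2.05], [-2.69, 2.69]. Speed limits (rad/s): [2.57, 2.57, 3.14, 3.14, 3.14, 3.14, 3.14].

### API

Orientations are given as a rotation vector (axis times angle).
In Python, from bench import ctrl gives the robot as it stands. The module is installed in compiled form; this text tells all that it offers.
- The arm moves only by the shell command python3 -m jog 'ROWS' [FORCE]. ROWS is JSON, a list of rows, each an object with "rot": the turn, a rotation vector about the tool's x, y, z in units of 5 degrees (1.0 is 5 degrees), a list of three; "travel": the shift along the tool's x, y, z in units of 0.3 m (1.0 is 0.3 m), a list of three; "jaw": the closure, from -1 (fully open) to 1 (shut), so that 0 is half open. In form: [{"rot": [ax, ay, az], "travel": [tx, ty, tz], "jaw": jaw}, ...]. A call has 1 to 8 rows; each row shifts and turns the commanded pose from where the row before left it, along the tool's axes as they then stand; what a row does not reach is not made up. A row lasts 1/10 s, in which the tool goes at most 50 mm and 8.59 degrees, less where a joint would pass 70% of its speed; a pose out of reach is approached as far as the arm can. A call with a number of a shift or a turn outside -1 to 1 is refused whole. A call with a gripper value outside its range is refused whole. The fingers move at their own pace and stop on an object; FORCE is the grip in N (left out, the last holds). Time passes only in rows, so rows that do not move let the fingers close. It gives the time, the measured TCP pose, the force and the opening at its end, in the units of the state.
- ctrl.get_state(): the state, without advancing time (a new reading comes with each control period).
- ctrl.get_image(name): name is "scene" or "top"; returns the picture (480x640x3 uint8, red, green, blue); there is no depth.
- ctrl.camera_model(name): a dict with "mtx" (3x3 intrinsics, pixels), "extrinsics" (4x4, takes a point from world to camera coordinates). Camera axes: x right, y up, looking along -z (the intrinsics and any distortion apply to the point x, -y, -z); pixel columns grow to the right and rows downward; lengths in m; the calibration is good to about 2 mm. A picture is of the moment at which its call begins. camera_model takes no time and is no camera call.
- ctrl.close_job(): hands the job in, once; it reports no verdict.
The state is a dict: "time": time; "joint_positions": joint angles; "qd": joint speeds; "joint_torque": joint torques, N m; "position": TCP position; "tool_rot": TCP orientation; "ft_force": force on the tool from outside, world axes, zero at the start; "torque": the same for the moment, N m; "grip_width": opening from 0.0 (shut) to 1.0 (fully open).
Only numpy, scipy, OpenCV 4.12 (cv2) and the standard library are available. Lean on these libraries where they do the work, as an engineer would, in place of code of your own. Each camera call takes 0.05 s, during which the arm holds its last target.

## Working session

There is one attempt and no reset: what is moved stays moved. The work goes in short steps, Python scripts to look and compute and a shell command to move; the robot and the scene stay as the last step left them, time stands still between calls to the robot, and variables do not carry over. Pictures are saved under pics/ and viewed, and the job is handed in when it is done.

```bash
mkdir -p pics; python3 - <<'E'
from bench import ctrl
import cv2,json
s=ctrl.get_state();print(s)
for n in("scene","top"):
    im=ctrl.get_image(n);cv2.imwrite(f"pics/{n}0.png",im[:,:,::-1]);m=ctrl.camera_model(n);print(m)
E
```

```text
{'time': 0.0, 'joint_positions': array([-1.26187757,  0.32183323, -0.07009077,  1.45164736,  0.02258752,
        1.37081898, -0.05691813]), 'qd': array([ 0.00118758,  0.00032397,  0.00072413, -0.00033943,  0.00161272,
        0.00042459,  0.00083722]), 'joint_torque': array([-4.44802390e-04, -4.91278338e+01, -4.04314790e-01, -3.12533605e+01,
       -6.39710831e-02,  4.37267090e-02,  1.83898655e-04]), 'position': array([0.18874835, 0.62141665, 0.2214688 ]), 'tool_rot': array([ 0.22988869,  1.55858128, -0.23289728]), 'ft_force': array([-0.57077904, -0.00514393, -0.10848963]), 'torque': array([ 0.04926726, -0.00167171,  0.02665989]), 'grip_width': 1.0007751481015386}
{'mtx': array([[458.05937896,   0.        , 323.07889034],
       [  0.        , 458.05937896, 240.33240145],
       [  0.        ,   0.        ,   1.        ]]), 'extrinsics': array([[-0.14933657,  0.98877596, -0.004548  ,  0.11404982],
       [-0.57896422, -0.08371148,  0.81104428,  0.22934093],
       [ 0.80156037,  0.1237517 ,  0.58496709, -1.10984543],
       [ 0.        ,  0.        ,  0.        ,  1.        ]])}
{'mtx': array([[494.04065588,   0.        , 316.44821627],
       [  0.        , 494.04065588, 237.80668101],
       [  0.        ,   0.        ,   1.        ]]), 'extrinsics': array([[ 0.02757992, -0.99954262, -0.01240565, -0.04747758],
       [ 0.99659175,  0.02652906,  0.07810953, -0.49498633],
       [-0.07774469, -0.01451763,  0.99686759, -0.96487563],
       [ 0.        ,  0.        ,  0.        ,  1.        ]])}
```

View pics/scene0.png

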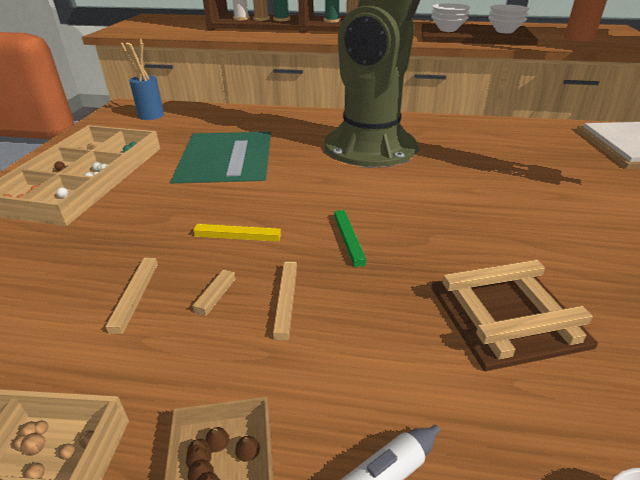

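View pics/top0.png

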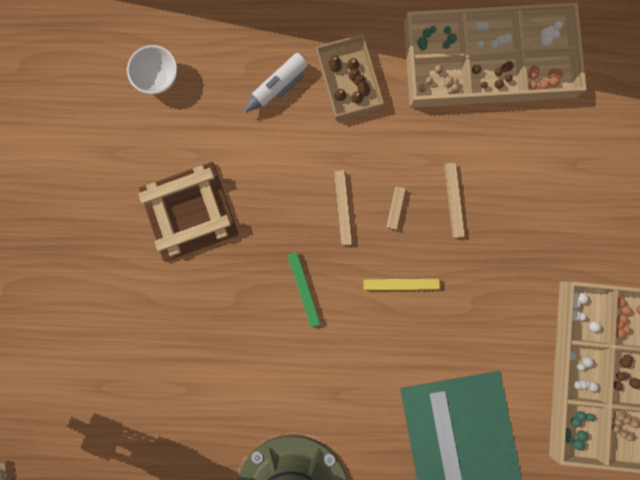

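The top view shows three pale pieces: (343,208), (396,208) and (454,200). The middle one at (396,208) is visibly shorter, so it is the offcut. The full slats are the ones at 343 and 454. The green (304,290) and yellow (401,284) look-alikes stay put. The stand is at about (187,210), with its upper pair roughly horizontal in the image. Next I'll measure and confirm with a crop.

```bash
cat > h.py <<'E'
import numpy as np, cv2
from bench import ctrl
def ray(n,uv,z):
    m=ctrl.camera_model(n);K=m["mtx"];E=m["extrinsics"];R=E[:3,:3];t=E[:3,3]
    uv=np.atleast_2d(uv).astype(float)
    d=np.c_[(uv[:,0]-K[0,2])/K[0,0],-(uv[:,1]-K[1,2])/K[1,1],-np.ones(len(uv))]@R
    c=-R.T@t
    return c+d*((z-c[2])/d[:,2])[:,None]
def proj(n,P):
    m=ctrl.camera_model(n);K=m["mtx"];E=m["extrinsics"]
    p=np.atleast_2d(P)@E[:3,:3].T+E[:3,3]
    return np.c_[K[0,0]*p[:,0]/-p[:,2]+K[0,2],-K[1,1]*p[:,1]/-p[:,2]+K[1,2]]
def mask(im,s=110,v=165):
    h=cv2.cvtColor(im,cv2.COLOR_RGB2HSV)
    return ((h[:,:,2]>v)&(h[:,:,1]<s+15)&(h[:,:,1]>40)&(h[:,:,0]<28)).astype(np.uint8)*255
E
python3 - <<'E'
from h import *
im=cv2.imread("pics/top0.png")[:,:,::-1].copy()
h=cv2.cvtColor(im,cv2.COLOR_RGB2HSV)
for p in[(343,208),(344,230),(396,208),(454,200),(177,185),(192,233),(160,217),(213,203),(370,210),(250,200)]: print(p,h[p[1],p[0]])
a=im[150:265,130:250];b=im[150:265,320:480]
o=np.hstack([cv2.resize(a,None,fx=2.8,fy=2.8,interpolation=2),cv2.resize(b,None,fx=2.8,fy=2.8,interpolation=2)])
cv2.imwrite("pics/crop0.png",o[:,:,::-1])
im2=cv2.imread("pics/scene0.png")
cv2.imwrite("pics/crop1.png",np.hstack([cv2.resize(im2[250:350,90:310],None,fx=1.9,fy=1.9),cv2.resize(im2[250:350,420:610],None,fx=1.9,fy=1.9)]))
m=mask(im)
for c in cv2.findContours(m,0,1)[0]:
    if cv2.contourArea(c)>150:print(cv2.contourArea(c),cv2.minAreaRect(c))
E
```

```text
(343, 208) [ 17  88 191]
(344, 230) [ 17  88 188]
(396, 208) [ 17  89 186]
(454, 200) [ 17  87 193]
(177, 185) [ 18  86 201]
(192, 233) [ 17  84 207]
(160, 217) [ 17  87 196]
(213, 203) [ 17  86 199]
(370, 210) [ 14 132 154]
(250, 200) [ 13 130 153]
497.0 ((628.0, 443.5), (37.0, 22.0), 90.0)
241.5 ((630.2154541015625, 391.7769470214844), (20.217660903930664, 20.589767456054688), 7.125016689300537)
366.0 ((631.4999389648438, 320.9999694824219), (47.99999237060547, 14.999998092651367), 90.0)
3541.5 ((603.2898559570312, 378.1526794433594), (67.38375091552734, 170.95382690429688), 3.814074993133545)
2485.5 ((594.5, 376.5), (189.0, 89.0), 90.0)
383.5 ((395.1487731933594, 207.13902282714844), (10.406612396240234, 42.25503921508789), 12.094757080078125)
1290.5 ((185.36862182617188, 216.638671875), (44.170284271240234, 77.14848327636719), 70.01689147949219)
665.0 ((341.8849182128906, 206.4068603515625), (74.79728698730469, 10.573163032531738), 83.9909896850586)
784.0 ((173.78102111816406, 182.39779663085938), (15.80561637878418, 76.89218139648438), 70.01689147949219)
764.5 ((452.98114013671875, 199.10804748535156), (74.64196014404297, 13.409638404846191), 83.94580841064453)
192.0 ((345.0359191894531, 84.31768798828125), (23.11644744873047, 12.71033000946045), 48.012786865234375)
1865.5 ((494.88470458984375, 67.71043395996094), (56.7361946105957, 176.8766632080078), 85.39990234375)
```

View pics/crop0.png

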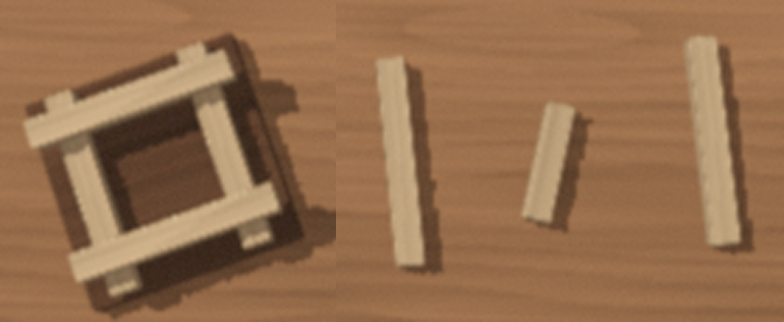

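View pics/crop1.png

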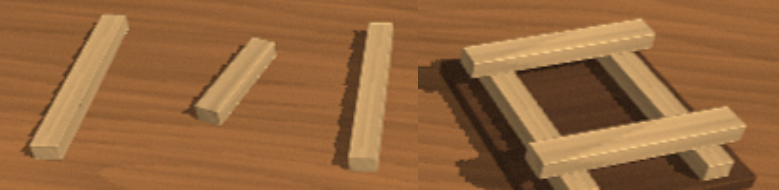

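The crops confirm it. The two long pale pieces are full slats at (343,208) and (454,200), and the middle one (396,208) is clearly short and is left alone. The stand's upper pair runs roughly horizontally in the top view, so the third layer follows the lower pair, roughly vertical.

```bash
cat >> h.py <<'E'
F=4
def up(im): return cv2.resize(im,None,fx=F,fy=F,interpolation=cv2.INTER_CUBIC)
def linek(n,p,q,frac):
    a=(np.array(q)-np.array(p))*F*frac; L=int(np.abs(a).max())|1
    k=np.zeros((L+2,L+2),np.uint8);c=(L+1)/2
    cv2.line(k,tuple(np.round(c-a/2).astype(int).tolist()),tuple(np.round(c+a/2).astype(int).tolist()),1,1);return k
def blob(m,seed,z,n):
    cs=[c for c in cv2.findContours(m,0,cv2.CHAIN_APPROX_NONE)[0] if cv2.pointPolygonTest(c,(seed[0]*F,seed[1]*F),False)>=0]
    if not cs:return None
    c=cs[0]
    M=cv2.moments(c);ct=np.array([M['m10'],M['m01']])/M['m00']
    px=(ct+.5)/F-.5
    pts=ray(n,(c[:,0,:]+.5)/F-.5,z)[:,:2].astype(np.float32)
    r=cv2.minAreaRect(pts)
    # axis by moments in world
    ax=.5*np.arctan2(2*M['mu11'],M['mu20']-M['mu02'])
    e=np.array([np.cos(ax),np.sin(ax)])*20
    w=ray(n,[px-e,px+e],z); d=w[1]-w[0]
    yaw=np.degrees(np.arctan2(d[1],d[0]))%180
    return px,ray(n,px,z)[0][:2],yaw,r
E
cat > meas.py <<'E'
from h import *
for n,loose in(("top",{"L":(343,208),"R":(454,200),"off":(396,208)}),("scene",{"L":(286,300),"R":(133,295),"off":(213,293)})):
    im=cv2.imread(f"pics/{n}0.png")[:,:,::-1].copy();m=mask(up(im),115,158 if n=="top" else 120)
    cv2.imwrite(f"pics/m_{n}.png",cv2.resize(m,(640,480)))
    for k,s in loose.items():
        b=blob(m,s,.0075,n)
        if b:print(n,k,b[0].round(1),b[1].round(4),round(b[2],2),np.round(b[3][1],4))
    st={"top":((142,197),(214,173),dict(u1=(177,185),u2=(192,233)),dict(l1=(162,217),l2=(212,203))),
        "scene":((446,283),(543,270),dict(u1=(495,276),u2=(535,323)),dict(l1=(482,315),l2=(545,297)))}[n]
    mu=cv2.morphologyEx(m,cv2.MORPH_OPEN,linek(n,st[0],st[1],.5))
    for k,s in st[2].items():
        b=blob(mu,s,.0345,n)
        if b:print(n,k,b[0].round(1),b[1].round(4),round(b[2],2),np.round(b[3][1],4))
    lo=((150,184),(171,249)) if n=="top" else ((455,287),(505,352))
    ml=cv2.morphologyEx(m,cv2.MORPH_OPEN,linek(n,*lo,.45))
    for k,s in st[3].items():
        b=blob(ml,s,.0195,n)
        if b:print(n,k,b[0].round(1),b[1].round(4),round(b[2],2),np.round(b[3][1],4))
    cv2.imwrite(f"pics/m2_{n}.png",cv2.resize(np.dstack([mu,ml,m]),(640,480)))
E
python3 meas.py
python3 -c "
import cv2,numpy as np
a=cv2.imread('pics/m2_top.png')[140:280,110:480];b=cv2.imread('pics/m2_scene.png')[220:380,90:610]
a=cv2.resize(a,None,fx=1.5,fy=1.5);b=cv2.resize(b,None,fx=1.5,fy=1.5)
o=np.zeros((a.shape[0]+b.shape[0],780,3),np.uint8);o[:a.shape[0],:a.shape[1]]=a;o[a.shape[0]:,:b.shape[1]]=b;cv2.imwrite('pics/mm.png',o)"
```

```text
top L [287.  160.8] [0.6531 0.0305] 88.94 [1.1673 0.2293]
top R [287.  160.8] [0.6531 0.0305] 88.94 [1.1673 0.2293]
top off [287.  160.8] [0.6531 0.0305] 88.94 [1.1673 0.2293]
top u1 [174.5 185.2] [0.5921 0.2502] 110.89 [0.0204 0.1547]
top u2 [191.2 232.5] [0.4988 0.2125] 110.95 [0.0207 0.1538]
top l1 [163.9 224.7] [0.5143 0.272 ] 20.5 [0.0913 0.0192]
top l2 [211.4 207.6] [0.5512 0.1782] 20.24 [0.0906 0.0188]
scene L [284.9 301.7] [ 0.5711 -0.0845] 7.18 [0.1651 0.0222]
scene R [131.1 296.5] [ 0.5928 -0.3091] 6.88 [0.1642 0.0301]
scene off [213.6 292.3] [ 0.5669 -0.1929] 168.03 [0.0307 0.0973]
scene u1 [494.3 274.7] [0.4998 0.2109] 109.86 [0.0332 0.1586]
scene u2 [535.2 323.8] [0.5925 0.2478] 109.44 [0.0313 0.1575]
scene l1 [482.3 315.3] [0.5709 0.1881] 22.01 [0.1635 0.0215]
scene l2 [548.9 302.9] [0.5327 0.2825] 19.58 [0.1639 0.0219]
```

View pics/mm.png

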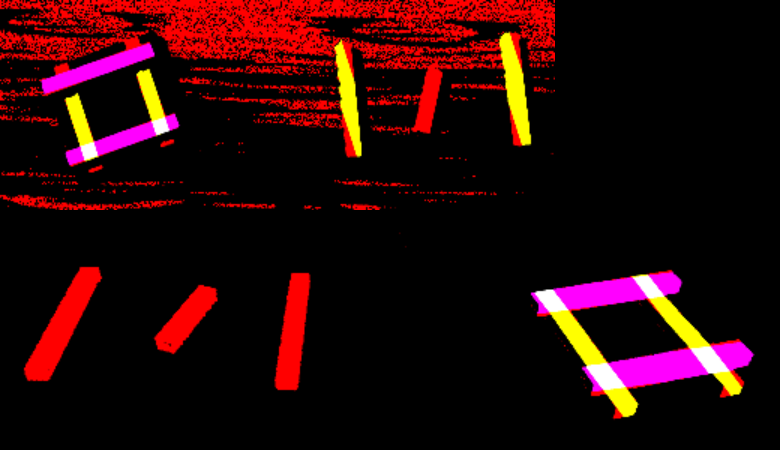

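```bash
sed -i 's/m=mask(up(im),115,158 if n=="top" else 120)/m=mask(up(im),97 if n=="top" else 115,163 if n=="top" else 120)/' meas.py; python3 meas.py | grep -v scene
python3 -c "
import cv2,numpy as np
a=cv2.imread('pics/m2_top.png')[140:280,110:480]
cv2.imwrite('pics/mm2.png',cv2.resize(a,None,fx=2,fy=2))"
```

```text
top L [342.2 207. ] [ 0.5608 -0.0842] 7.01 [0.1522 0.0216]
top R [453.6 199.2] [ 0.5825 -0.3088] 7.21 [0.1525 0.0249]
top off [395.2 207.1] [ 0.5635 -0.1912] 168.58 [0.0219 0.0869]
top u1 [175.1 184.9] [0.5926 0.2491] 110.86 [0.0198 0.1522]
top u2 [191.4 232.4] [0.499  0.2121] 110.9 [0.0201 0.1518]
top l1 [164.  224.7] [0.5143 0.2719] 20.51 [0.0907 0.0187]
top l2 [211.4 207.6] [0.5512 0.1782] 20.2 [0.0903 0.0185]
```

View pics/mm2.png

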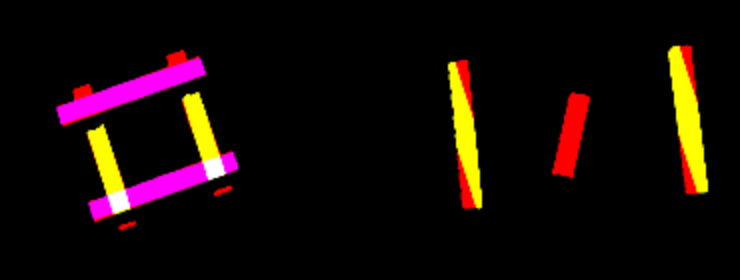

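The two views disagree by about 10 mm in x on the loose slats. Perspective biases the oblique-view centroid, so I'll check by overlaying the top-view estimates on the scene picture.

```bash
cat > ov.py <<'E'
from h import *
def box(c,yaw,z0,L=.15,W=.02,H=.015):
    y=np.radians(yaw);R=np.array([[np.cos(y),-np.sin(y)],[np.sin(y),np.cos(y)]])
    q=np.array([[1,1],[1,-1],[-1,-1],[-1,1]])*[L/2,W/2]@R.T+c
    return [np.c_[q,np.full(4,z)] for z in(z0,z0+H)]
def draw(im,n,boxes,s):
    for b in boxes:
        for f,col in zip(box(*b),((255,0,255),(0,0,255))):
            p=((proj(n,f)+.5)*s-.5)
            cv2.polylines(im,[np.round(p*16).astype(int)],True,col,1,cv2.LINE_AA,4)
if __name__=="__main__":
    Y=21.3;c=np.array([.5457,.2308]);y=np.radians(Y);ex=np.array([np.cos(y),np.sin(y)]);ey=np.array([-ex[1],ex[0]])
    B=[((.5608,-.0842),7.0,0),((.5825,-.3088),7.0,0),(c+.05*ex,Y+90,.027),(c-.05*ex,Y+90,.027),(c+.05*ey,Y,.012),(c-.05*ey,Y,.012)]
    for n,w in(("scene",[(250,350,95,310),(250,375,425,605)]),("top",[(155,250,325,475),(155,265,130,245)])):
        s=4;im=cv2.imread(f"pics/{n}0.png");im=cv2.resize(im,None,fx=s,fy=s,interpolation=cv2.INTER_CUBIC);draw(im,n,B,s)
        for i,(a,b,c0,d) in enumerate(w):
            o=im[a*s:b*s,c0*s:d*s];k=min(1,800/o.shape[1],600/o.shape[0]);cv2.imwrite(f"pics/ov_{n}{i}.png",cv2.resize(o,None,fx=k,fy=k,interpolation=3))
E
python3 ov.py
```

```text
(no output)
```

View pics/ov_scene0.png

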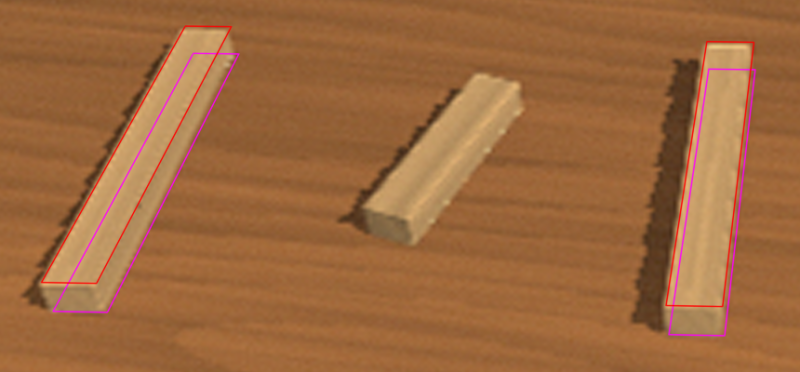

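View pics/ov_scene1.png

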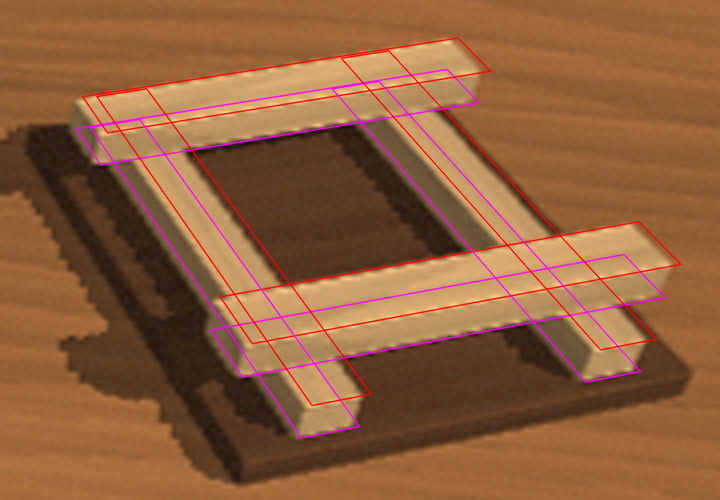

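View pics/ov_top0.png

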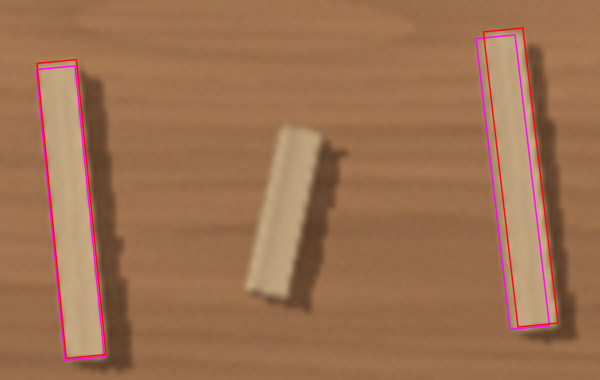

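View pics/ov_top1.png

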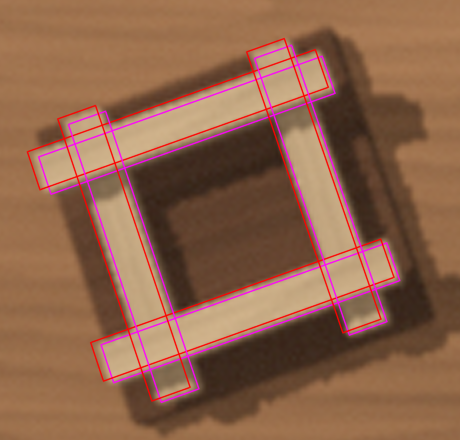

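The overlay shows that the top-view estimates of both loose slats also fit the scene view to 1–2 mm. The scene-view centroid was the biased one. The stand estimate sits about 1–2 mm too far in +y. Next I'll work out the move.

```bash
cat > go.py <<'E'
import sys;from h import *
from scipy.spatial.transform import Rotation as Rn
# usage: x y z yaw(of slat axis): turn about tool x (deg), then travel in tool axes after turn, units
x,y,z,yaw=map(float,sys.argv[1:5])
s=ctrl.get_state();R=Rn.from_rotvec(s["tool_rot"]);M=R.as_matrix()
best=None
for k in(0,180):
    a=np.radians(yaw+k);ez=np.array([np.cos(a),np.sin(a),0]);ex=np.array([0,0,-1.]);T=np.c_[ex,np.cross(ez,ex),ez]
    rv=np.degrees((R.inv()*Rn.from_matrix(T)).as_rotvec())
    if best is None or np.linalg.norm(rv)<np.linalg.norm(best[0]):best=(rv,T)
d=np.array([x,y,z])-s["position"]
print("t",round(s["time"],2),"pos",s["position"].round(4),"toolz yaw",np.degrees(np.arctan2(M[1,2],M[0,2])).round(2),"tilt x",M[:,0].round(3),"q1,q7",s["joint_positions"][[0,6]].round(2),"grip",round(s["grip_width"],3),"F",s["ft_force"].round(2))
print("turn units",(best[0]/5).round(3),"dist mm",(d*1000).round(1))
print("travel now-axes",(M.T@d/.3).round(4),"after turn",(best[1].T@d/.3).round(4))
E
python3 go.py .5608 -.0842 .15 7
```

```text
t 0.1 pos [0.1888 0.6215 0.2215] toolz yaw -16.89 tilt x [-0.    -0.002 -1.   ] q1,q7 [-1.26 -0.06] grip 1.0 F [ 0.72 -0.39 -0.03]
turn units [-4.777e+00 -3.000e-03  2.000e-02] dist mm [ 372.  -705.7  -71.5]
travel now-axes [ 0.2419 -1.8902  1.87  ] after turn [ 0.2385 -2.4859  0.9442]
```

```bash
python3 -m jog '[{"rot":[-0.955,0,0],"travel":[0,0,0],"jaw":-1},{"rot":[-0.955,0,0],"travel":[0,0,0],"jaw":-1},{"rot":[-0.955,0,0],"travel":[0,0,0],"jaw":-1},{"rot":[-0.955,0,0],"travel":[0,0,0],"jaw":-1},{"rot":[-0.955,0,0],"travel":[0,0,0],"jaw":-1},{"rot":[0,0,0],"travel":[0,-0.1,0.08],"jaw":-1},{"rot":[0,0,0],"travel":[0,-0.1,0.08],"jaw":-1},{"rot":[0,0,0],"travel":[0,-0.1,0.08],"jaw":-1}]' 20
python3 -m jog '[{"rot":[0,0,0],"travel":[0,-0.12,0.05],"jaw":-1},{"rot":[0,0,0],"travel":[0,-0.12,0.05],"jaw":-1},{"rot":[0,0,0],"travel":[0,-0.12,0.05],"jaw":-1},{"rot":[0,0,0],"travel":[0,-0.12,0.05],"jaw":-1},{"rot":[0,0,0],"travel":[0,-0.12,0.05],"jaw":-1},{"rot":[0,0,0],"travel":[0,-0.12,0.05],"jaw":-1},{"rot":[0,0,0],"travel":[0,-0.12,0.05],"jaw":-1},{"rot":[0,0,0],"travel":[0,-0.12,0.05],"jaw":-1}]'
python3 go.py .5608 -.0842 .15 7
```

```text
time: 0.9
position: [0.2719, 0.5402, 0.2219]
tool_rot: [-0.097, 1.569, 0.096]
ft_force: [0.4, 0.3, -0.7]
grip_width: 1.003
time: 1.7
position: [0.4258, 0.2685, 0.2223]
tool_rot: [-0.096, 1.569, 0.096]
ft_force: [0.4, -0.8, 0.2]
grip_width: 0.995
t 1.7 pos [0.4258 0.2685 0.2223] toolz yaw 6.99 tilt x [-0. -0. -1.] q1,q7 [-0.77  1.08] grip 0.995 F [ 0.42 -0.83  0.19]
turn units [-0.002 -0.004  0.001] dist mm [ 135.  -352.7  -72.3]
travel now-axes [ 0.241  -1.2216  0.3038] after turn [ 0.241  -1.2217  0.3035]
```

```bash
python3 -m jog '[{"rot":[0,0,0],"travel":[0.01,-0.13,0.035],"jaw":-1},{"rot":[0,0,0],"travel":[0.01,-0.13,0.035],"jaw":-1},{"rot":[0,0,0],"travel":[0.01,-0.13,0.035],"jaw":-1},{"rot":[0,0,0],"travel":[0.01,-0.13,0.035],"jaw":-1},{"rot":[0,0,0],"travel":[0.01,-0.13,0.035],"jaw":-1},{"rot":[0,0,0],"travel":[0.01,-0.13,0.035],"jaw":-1},{"rot":[0,0,0],"travel":[0.01,-0.13,0.035],"jaw":-1},{"rot":[0,0,0],"travel":[0.01,-0.13,0.035],"jaw":-1}]'
python3 -m jog '[{"rot":[0,0,0],"travel":[0,0,0],"jaw":-1},{"rot":[0,0,0],"travel":[0,0,0],"jaw":-1}]'
python3 go.py .5608 -.0842 .06 7
```

```text
time: 2.5
position: [0.5469, -0.0308, 0.1982]
tool_rot: [-0.096, 1.569, 0.096]
ft_force: [0.2, 0.1, -0.4]
grip_width: 0.997
time: 2.7
position: [0.5464, -0.0302, 0.198]
tool_rot: [-0.094, 1.57, 0.094]
ft_force: [-0.2, 1.0, -0.5]
grip_width: 1.002
t 2.7 pos [ 0.5464 -0.0302  0.198 ] toolz yaw 6.84 tilt x [-0.001  0.    -1.   ] q1,q7 [-0.43  1.75] grip 1.002 F [-0.21  0.98 -0.5 ]
turn units [-0.033 -0.014 -0.002] dist mm [  14.4  -54.  -138. ]
travel now-axes [ 0.4598 -0.1844  0.0268] after turn [ 0.4599 -0.1844  0.0257]
```

```bash
python3 -m jog '[{"rot":[0,0,0],"travel":[0.08,-0.0922,0.013],"jaw":-0.3},{"rot":[0,0,0],"travel":[0.08,-0.0922,0.013],"jaw":-0.3},{"rot":[0,0,0],"travel":[0.1,0,0],"jaw":-0.3},{"rot":[0,0,0],"travel":[0.1,0,0],"jaw":-0.3},{"rot":[0,0,0],"travel":[0.1,0,0],"jaw":-0.3},{"rot":[0,0,0],"travel":[0,0,0],"jaw":-0.3},{"rot":[0,0,0],"travel":[0,0,0],"jaw":-0.3}]'
python3 go.py .5608 -.0842 .004 7
```

```text
time: 3.4
position: [0.5611, -0.0818, 0.0607]
tool_rot: [-0.097, 1.569, 0.098]
ft_force: [-0.3, 0.2, -0.8]
grip_width: 0.652
t 3.4 pos [ 0.5611 -0.0818  0.0607] toolz yaw 7.1 tilt x [-0.001  0.001 -1.   ] q1,q7 [-0.33  1.93] grip 0.652 F [-0.27  0.2  -0.85]
turn units [ 0.019 -0.009 -0.008] dist mm [ -0.3  -2.4 -56.7]
travel now-axes [ 0.1891 -0.0079 -0.0017] after turn [ 0.1891 -0.0078 -0.0019]
```

```bash
python3 - <<'E'
from bench import ctrl
import cv2,numpy as np
a=ctrl.get_image("scene");b=ctrl.get_image("top")
o=np.hstack([a[150:400,180:480],b[100:350,250:550]])
cv2.imwrite("pics/g1.png",cv2.resize(o,None,fx=1.3,fy=1.3)[:,:,::-1])
E
```

```text
(no output)
```

View pics/g1.png

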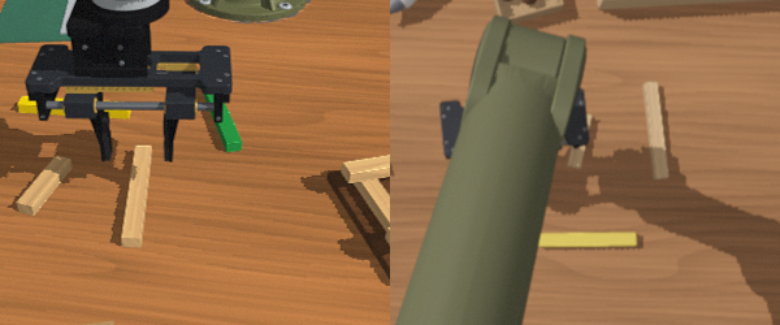

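The fingers straddle the left slat (about (137,195) in the crop), with the offcut clear to one side. Now I'll descend and grip.

```bash
python3 -m jog '[{"rot":[0,0,0],"travel":[0.06,-0.008,-0.002],"jaw":-0.3},{"rot":[0,0,0],"travel":[0.06,0,0],"jaw":-0.3},{"rot":[0,0,0],"travel":[0.04,0,0],"jaw":-0.3},{"rot":[0,0,0],"travel":[0.025,0,0],"jaw":-0.3},{"rot":[0,0,0],"travel":[0,0,0],"jaw":-0.3}]'
python3 go.py .5608 -.0842 .004 7
```

```text
time: 4.0
position: [0.5607, -0.0855, 0.0048]
tool_rot: [-0.096, 1.569, 0.096]
ft_force: [0.3, 0.5, -0.6]
grip_width: 0.65
t 4.0 pos [ 0.5607 -0.0855  0.0048] toolz yaw 7.0 tilt x [-0.001  0.    -1.   ] q1,q7 [-0.31  1.97] grip 0.65 F [ 0.32  0.52 -0.63]
turn units [-0.001 -0.007 -0.002] dist mm [ 0.1  1.3 -0.8]
travel now-axes [0.0028 0.0044 0.0007] after turn [0.0028 0.0044 0.0007]
```

```bash
python3 -m jog '[{"rot":[0,0,0],"travel":[0,0,0],"jaw":1},{"rot":[0,0,0],"travel":[0,0,0],"jaw":1},{"rot":[0,0,0],"travel":[0,0,0],"jaw":1},{"rot":[0,0,0],"travel":[0,0,0],"jaw":1},{"rot":[0,0,0],"travel":[0,0,0],"jaw":1},{"rot":[0,0,0],"travel":[0,0,0],"jaw":1},{"rot":[0,0,0],"travel":[0,0,0],"jaw":1},{"rot":[0,0,0],"travel":[0,0,0],"jaw":1}]' 20
python3 go.py .5608 -.0842 .004 7
```

```text
time: 4.8
position: [0.561, -0.0857, 0.0052]
tool_rot: [-0.096, 1.568, 0.096]
ft_force: [-0.1, 0.9, 1.8]
grip_width: 0.222
t 4.8 pos [ 0.561  -0.0857  0.0052] toolz yaw 6.99 tilt x [ 0.  0. -1.] q1,q7 [-0.31  1.97] grip 0.222 F [-0.09  0.95  1.8 ]
turn units [-0.002  0.003 -0.001] dist mm [-0.2  1.5 -1.2]
travel now-axes [ 0.0041  0.005  -0.0002] after turn [ 0.0041  0.005  -0.0002]
```

```bash
python3 -m jog '[{"rot":[0,0,0],"travel":[-0.04,0,0],"jaw":1},{"rot":[0,0,0],"travel":[-0.1,0,0],"jaw":1},{"rot":[0,0,0],"travel":[-0.1,0,0],"jaw":1},{"rot":[0,0,0],"travel":[-0.1,0,0],"jaw":1},{"rot":[0,0,0],"travel":[-0.08,0,0],"jaw":1},{"rot":[0,0,0],"travel":[0,0,0],"jaw":1}]'
python3 go.py .5275 .2761 .13 21.3
```

```text
time: 5.4
position: [0.5636, -0.0864, 0.1357]
tool_rot: [-0.096, 1.561, 0.095]
ft_force: [0.5, -0.8, 0.0]
grip_width: 0.229
t 5.4 pos [ 0.5636 -0.0864  0.1357] toolz yaw 6.97 tilt x [ 0.008  0.    -1.   ] q1,q7 [-0.35  1.9 ] grip 0.229 F [ 0.46 -0.85  0.03]
turn units [-2.867  0.087  0.02 ] dist mm [-36.1 362.5  -5.7]
travel now-axes [0.0181 1.2139 0.0269] after turn [0.0189 1.1694 0.3267]
```

```bash
python3 -m jog '[{"rot":[-0.7,0,0],"travel":[0,0,0],"jaw":1},{"rot":[-0.7,0,0],"travel":[0,0,0],"jaw":1},{"rot":[-0.7,0,0],"travel":[0,0,0],"jaw":1},{"rot":[-0.767,0.05,0.02],"travel":[0,0,0],"jaw":1},{"rot":[0,0,0],"travel":[0,0.05,0.014],"jaw":1},{"rot":[0,0,0],"travel":[0,0.1,0.028],"jaw":1},{"rot":[0,0,0],"travel":[0,0.1,0.028],"jaw":1},{"rot":[0,0,0],"travel":[0,0.1,0.028],"jaw":1}]'
python3 -m jog '[{"rot":[0,0,0],"travel":[0,0.1,0.028],"jaw":1},{"rot":[0,0,0],"travel":[0,0.1,0.028],"jaw":1},{"rot":[0,0,0],"travel":[0,0.1,0.028],"jaw":1},{"rot":[0,0,0],"travel":[0,0.1,0.028],"jaw":1},{"rot":[0,0,0],"travel":[0,0.1,0.028],"jaw":1},{"rot":[0,0,0],"travel":[0,0.1,0.028],"jaw":1},{"rot":[0,0,0],"travel":[0,0.05,0.014],"jaw":1},{"rot":[0,0,0],"travel":[0,0,0],"jaw":1}]'
python3 go.py .5275 .2761 .075 21.3
```

```text
time: 6.2
position: [0.5494, 0.0236, 0.1306]
tool_rot: [-0.291, 1.557, 0.292]
ft_force: [-0.1, -0.5, -0.0]
grip_width: 0.222
time: 7.0
position: [0.5291, 0.2267, 0.1307]
tool_rot: [-0.294, 1.556, 0.297]
ft_force: [-1.4, -0.2, -0.7]
grip_width: 0.228
t 7.0 pos [0.5291 0.2267 0.1307] toolz yaw 21.57 tilt x [-0.006  0.    -1.   ] q1,q7 [-0.7   1.56] grip 0.228 F [-1.37 -0.22 -0.72]
turn units [ 0.054 -0.059 -0.028] dist mm [ -1.6  49.4 -55.7]
travel now-axes [0.1857 0.1547 0.0567] after turn [0.1856 0.1554 0.055 ]
```

```bash
python3 -m jog '[{"rot":[0,0,0],"travel":[0,0.0777,0.0275],"jaw":1},{"rot":[0,0,0],"travel":[0.04,0.0777,0.0275],"jaw":1},{"rot":[0,0,0],"travel":[0.06,0,0],"jaw":1},{"rot":[0,0,0],"travel":[0.06,0,0],"jaw":1},{"rot":[0,0,0],"travel":[0.02,0,0],"jaw":1},{"rot":[0,0,0],"travel":[0,0,0],"jaw":1},{"rot":[0,0,0],"travel":[0,0,0],"jaw":1}]'
python3 go.py .5275 .2761 .06 21.3
cat > snap.py <<'E'
import sys;from h import *
from ov import draw
tag=sys.argv[1];Y=21.3;c=np.array([.5457,.2295]);y=np.radians(Y);ex=np.array([np.cos(y),np.sin(y)]);ey=np.array([-ex[1],ex[0]])
for n,w in(("scene",(225,385,405,625)),("top",(145,270,115,265))):
    im=ctrl.get_image(n)[:,:,::-1].copy();cv2.imwrite(f"pics/{n}_{tag}.png",im)
    s=4;a,b,c0,d=w;o=cv2.resize(im,None,fx=s,fy=s,interpolation=2)[a*s:b*s,c0*s:d*s]
    k=min(800/o.shape[1],600/o.shape[0]);cv2.imwrite(f"pics/{n}_{tag}c.png",cv2.resize(o,None,fx=k,fy=k,interpolation=3))
E
python3 snap.py h1
```

```text
time: 7.7
position: [0.5292, 0.2727, 0.0781]
tool_rot: [-0.29, 1.555, 0.292]
ft_force: [0.4, 0.7, -1.3]
grip_width: 0.227
t 7.7 pos [0.5292 0.2727 0.0781] toolz yaw 21.22 tilt x [-0.004  0.    -1.   ] q1,q7 [-0.74  1.49] grip 0.227 F [ 0.38  0.7  -1.27]
turn units [-0.015 -0.038 -0.019] dist mm [ -1.7   3.4 -18.1]
travel now-axes [ 0.0603  0.0126 -0.0008] after turn [ 0.0603  0.0127 -0.001 ]
```

View pics/scene_h1c.png

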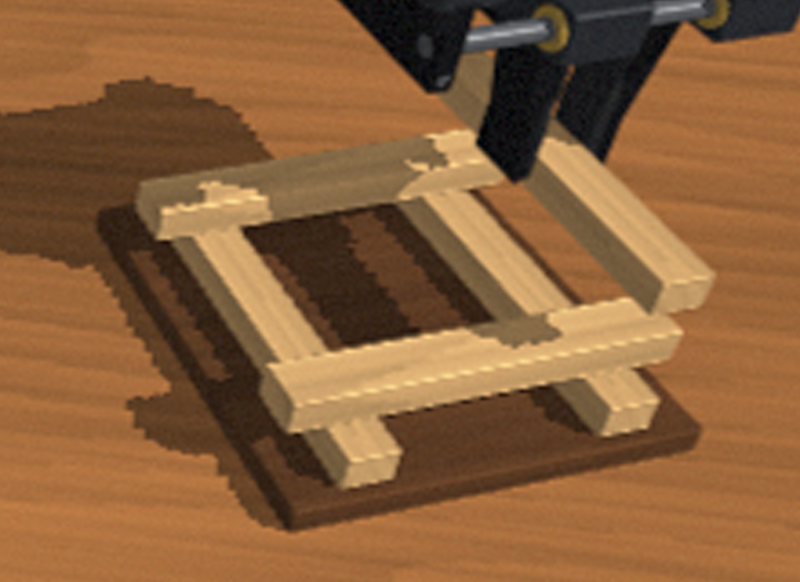

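View pics/top_h1c.png

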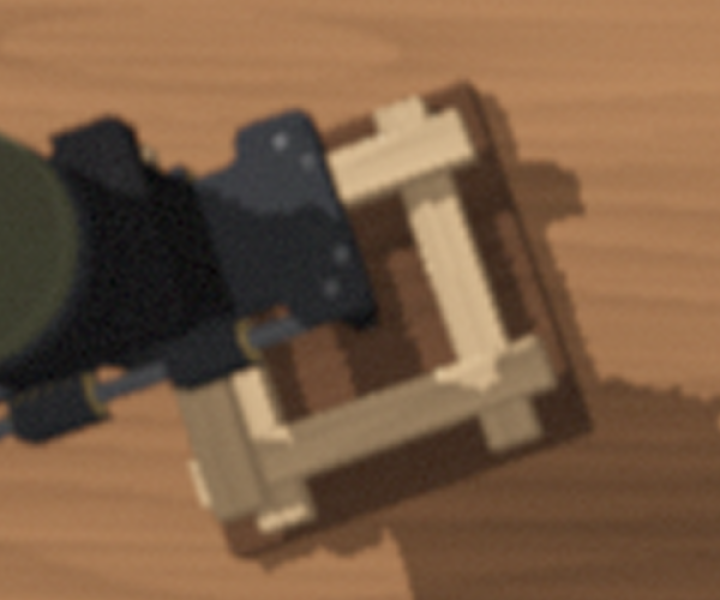

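The held slat is over the +y side of the stand. I'll compare its end corners with those of the lower slat in the same pictures, which cancels the calibration bias.

```bash
python3 - <<'E'
from h import *
S=lambda x,y:(405+x/3.636,225+y/3.636);T=lambda x,y:(115+x/4.8,145+y/4.8)
a=np.radians(21.3);ex=np.array([np.cos(a),np.sin(a)]);ey=np.array([-ex[1],ex[0]])
c=np.array([.5457,.2295])
def st(P):d=P[:2]-c;return (np.array([d@ex,d@ey])*1000).round(1)
t=.0781+.010
print("x-",)
for nm,f,n,uv,z in[("held TL","s","scene",S(667,289),t),("held TR","s","scene",S(716,274),t),
 ("low+ end TL","s","scene",S(608,407),.027),("low+ end TR","s","scene",S(660,394),.027),
 ("low- end TL","s","scene",S(345,459),.027),("low- end TR","s","scene",S(401,445),.027),
 ("up near L","s","scene",S(272,365),.042)]:
    print(nm,st(ray(n,uv,z)[0]))
p=np.array([.5292,.2727]);print("tcp",st(p))
E
python3 -c "
import cv2
im=cv2.imread('pics/scene_h1.png')[290:365,480:610];cv2.imwrite('pics/z.png',cv2.resize(im,None,fx=6,fy=6,interpolation=0))
im=cv2.imread('pics/top_h1.png')[205:265,145:240];cv2.imwrite('pics/z2.png',cv2.resize(im,None,fx=8,fy=8,interpolation=0))"
```

```text
x-
held TL [79.4 34.6]
held TR [76.9 54.8]
low+ end TL [74.7 38.3]
low+ end TR [73.5 59.8]
low- end TL [ 75.3 -62.2]
low- end TR [ 74.  -40.6]
up near L [ 43.1 -74.9]
tcp [ 0.3 46.2]
```

View pics/z.png

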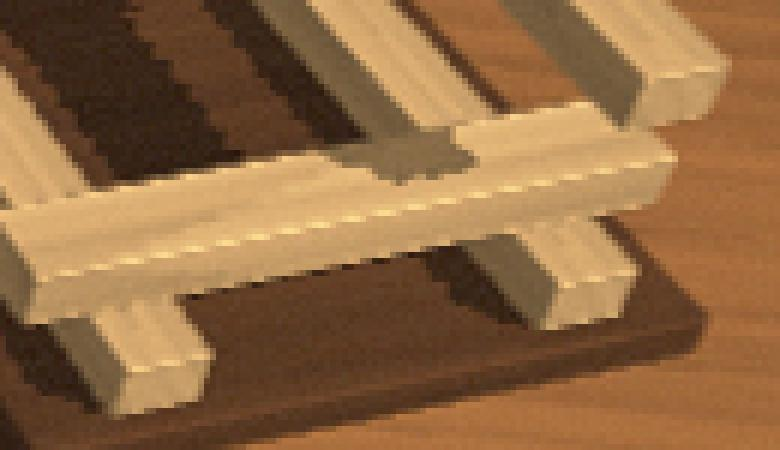

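View pics/z2.png

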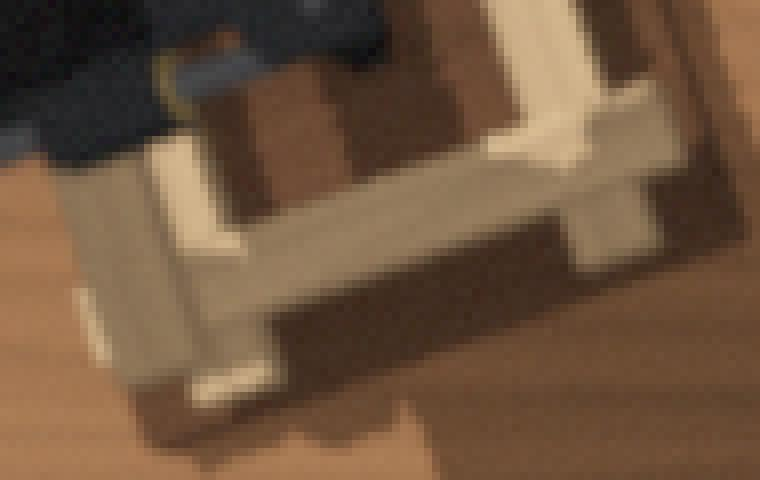

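```bash
python3 - <<'E'
from h import *
T=lambda x,y:(145+x/8-.5,205+y/8-.5)
a=np.radians(21.3);ex=np.array([np.cos(a),np.sin(a)]);ey=np.array([-ex[1],ex[0]])
c=np.array([.5457,.2295])
def st(P):d=P[:2]-c;return (np.array([d@ex,d@ey])*1000).round(1)
for nm,uv,z in[("held L",T(125,385),.088),("low+ L",T(192,407),.027),("low+ R",T(284,383),.027),("low- L",T(582,272),.027),("low- R",T(662,248),.027)]:
    print(nm,st(ray("top",uv,z)[0]))
E
```

```text
held L [-75.2  55.6]
low+ L [-76.4  59.7]
low+ R [-78.5  36.3]
low- L [-77.4 -42.1]
low- R [-78.5 -62.7]
```

Measured against the lower slats in both views, the held slat needs about −3 mm along the stand's x and +3 mm along its y. I'll apply that, level the tool and go lower.

```bash
python3 -m jog '[{"rot":[0,-0.04,-0.02],"travel":[0,0.01,-0.01],"jaw":1},{"rot":[0,0,0],"travel":[0.03,0,0],"jaw":1},{"rot":[0,0,0],"travel":[0.03,0,0],"jaw":1},{"rot":[0,0,0],"travel":[0.02,0,0],"jaw":1},{"rot":[0,0,0],"travel":[0,0,0],"jaw":1}]'
python3 go.py .5245 .2748 .047 21.3
python3 snap.py h2
python3 -c "
import cv2
im=cv2.imread('pics/scene_h2.png')[290:365,480:610];cv2.imwrite('pics/z.png',cv2.resize(im,None,fx=6,fy=6,interpolation=0))
im=cv2.imread('pics/top_h2.png')[205:265,145:240];cv2.imwrite('pics/z2.png',cv2.resize(im,None,fx=8,fy=8,interpolation=0))"
```

```text
time: 8.3
position: [0.5233, 0.2748, 0.0516]
tool_rot: [-0.293, 1.554, 0.291]
ft_force: [1.0, 0.1, -0.1]
grip_width: 0.231
t 8.3 pos [0.5233 0.2748 0.0516] toolz yaw 21.32 tilt x [-0.003 -0.002 -1.   ] q1,q7 [-0.74  1.49] grip 0.231 F [ 0.97  0.12 -0.07]
turn units [ 0.004 -0.042  0.006] dist mm [ 1.2  0.  -4.6]
travel now-axes [ 0.0153 -0.0013  0.0038] after turn [ 0.0154 -0.0013  0.0037]
```

View pics/z.png

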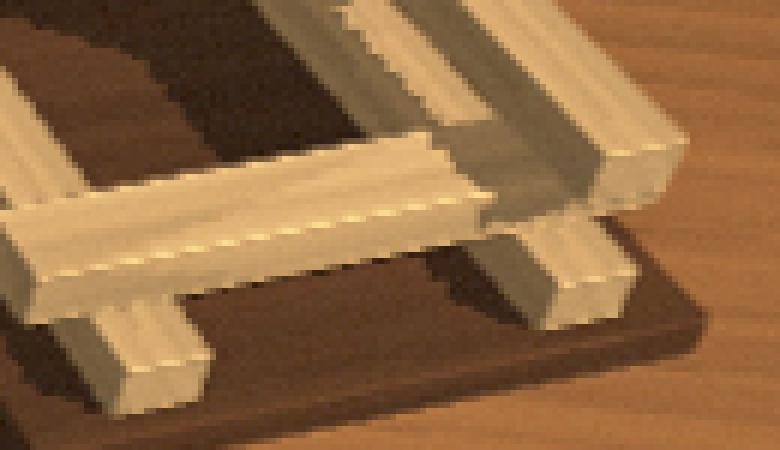

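View pics/z2.png

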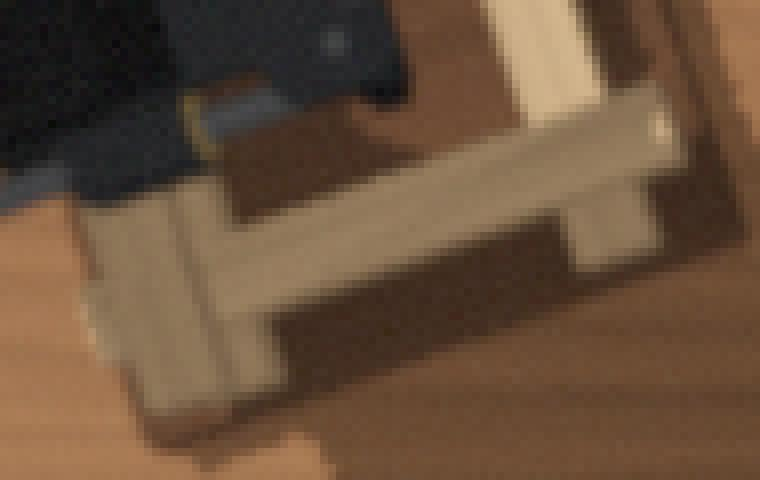

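```bash
cat > rel.py <<'E'
from h import *
a=np.radians(21.3);ex=np.array([np.cos(a),np.sin(a)]);ey=np.array([-ex[1],ex[0]])
c=np.array([.5457,.2295])
def st(P):d=P[:2]-c;return (np.array([d@ex,d@ey])*1000).round(1)
T=lambda x,y:("top",(145+x/8-.5,205+y/8-.5))
S=lambda x,y:("scene",(480+x/6-.5,290+y/6-.5))
def show(L):
    for nm,(n,uv),z in L: print(n,nm,st(ray(n,uv,z)[0]))
E
python3 - <<'E'
from rel import *
t=.0616
show([("held TL",S(603,152),t),("held TR",S(688,138),t),("low TL",S(555,284),.027),("low TR",S(638,270),.027),("held L",T(148,412),t),("held R",T(235,395),t),("low R",T(284,383),.027),("low-L",T(582,272),.027),("low-R",T(662,248),.027)])
print(st(np.array([.5233,.2748])))
E
```

```text
scene held TL [70.8 39.7]
scene held TR [71.2 59.2]
scene low TL [74.5 38.2]
scene low TR [75.  57.7]
top held L [-79.   60.3]
top held R [-82.2  39.4]
top low R [-78.5  36.3]
top low-L [-77.4 -42.1]
top low-R [-78.5 -62.7]
[-4.4 50.3]
```

```bash
python3 -m jog '[{"rot":[0,0,0],"travel":[0,-0.005,0.01],"jaw":1},{"rot":[0,0,0],"travel":[0,0,0],"jaw":1},{"rot":[0,0,0],"travel":[0,0,0],"jaw":1}]'
python3 go.py .5268 .2743 .047 21.3
```

```text
time: 8.7
position: [0.5281, 0.2751, 0.0536]
tool_rot: [-0.292, 1.551, 0.292]
ft_force: [-0.1, -0.1, -0.5]
grip_width: 0.228
t 8.7 pos [0.5281 0.2751 0.0536] toolz yaw 21.3 tilt x [-0.  0. -1.] q1,q7 [-0.74  1.5 ] grip 0.228 F [-0.06 -0.13 -0.47]
turn units [ 0.    -0.002 -0.002] dist mm [-1.3 -0.8 -6.6]
travel now-axes [ 0.022  -0.0009 -0.005 ] after turn [ 0.022  -0.0009 -0.005 ]
```

```bash
python3 -m jog '[{"rot":[0,0,0],"travel":[0.01,0,-0.004],"jaw":1},{"rot":[0,0,0],"travel":[0.008,0,0],"jaw":1},{"rot":[0,0,0],"travel":[0,0,0],"jaw":1},{"rot":[0,0,0],"travel":[0,0,0],"jaw":1}]'
python3 go.py .5268 .2743 .047 21.3
```

```text
time: 9.1
position: [0.5264, 0.2746, 0.0478]
tool_rot: [-0.292, 1.552, 0.292]
ft_force: [0.3, -0.5, -1.0]
grip_width: 0.224
t 9.1 pos [0.5264 0.2746 0.0478] toolz yaw 21.32 tilt x [-0.001 -0.    -1.   ] q1,q7 [-0.74  1.5 ] grip 0.224 F [ 0.32 -0.48 -0.99]
turn units [ 0.004 -0.012 -0.002] dist mm [ 0.4 -0.3 -0.8]
travel now-axes [ 0.0026 -0.0015  0.0007] after turn [ 0.0026 -0.0015  0.0007]
```

```bash
python3 snap.py h3
python3 -c "
import cv2
im=cv2.imread('pics/scene_h3.png')[290:365,480:610];cv2.imwrite('pics/z.png',cv2.resize(im,None,fx=6,fy=6,interpolation=0))
im=cv2.imread('pics/top_h3.png')[205:265,145:240];cv2.imwrite('pics/z2.png',cv2.resize(im,None,fx=8,fy=8,interpolation=0))"
```

```text
(no output)
```

View pics/z.png

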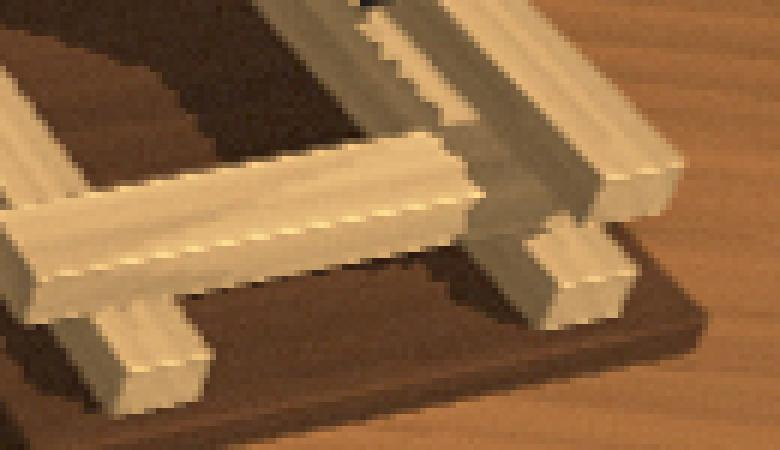

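View pics/z2.png

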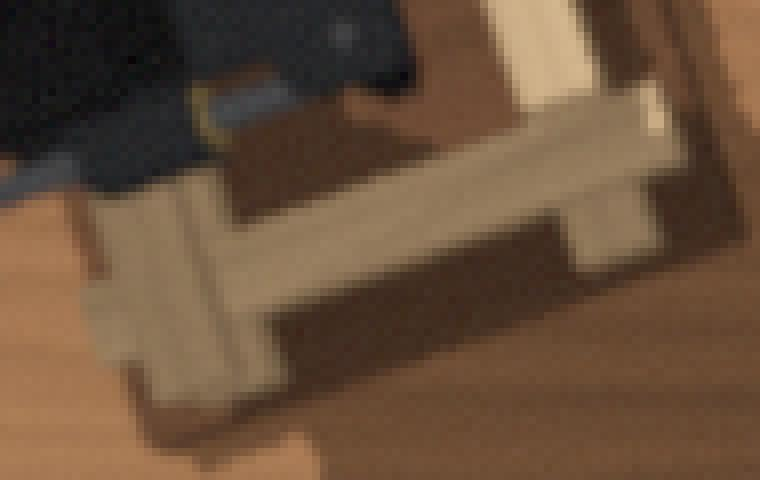

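```bash
python3 - <<'E'
from rel import *
t=.0575
show([("held TL",S(600,179),t),("held TR",S(684,163),t),("low TL",S(555,284),.027),("low TR",S(638,270),.027),("held L",T(153,405),t),("held R",T(240,383),t),("low R",T(284,383),.027),("low-L",T(582,272),.027),("low-R",T(662,248),.027)])
E
```

```text
scene held TL [74.  38.1]
scene held TR [73.9 57.7]
scene low TL [74.5 38.2]
scene low TR [75.  57.7]
top held L [-77.2  59.8]
top held R [-79.3  38.4]
top low R [-78.5  36.3]
top low-L [-77.4 -42.1]
top low-R [-78.5 -62.7]
```

The held slat now matches the lower slat to within 1 mm in both views, so I'll set it down and release.

```bash
python3 -m jog '[{"rot":[0,0,0],"travel":[0.004,0,0],"jaw":1},{"rot":[0,0,0],"travel":[0,0,0],"jaw":1},{"rot":[0,0,0],"travel":[0,0,0],"jaw":1}]'
python3 -m jog '[{"rot":[0,0,0],"travel":[0,0,0],"jaw":0.3},{"rot":[0,0,0],"travel":[0,0,0],"jaw":0.2},{"rot":[0,0,0],"travel":[0,0,0],"jaw":0.1},{"rot":[0,0,0],"travel":[0,0,0],"jaw":0},{"rot":[0,0,0],"travel":[-0.03,0,0],"jaw":0},{"rot":[0,0,0],"travel":[-0.1,0,0],"jaw":0},{"rot":[0,0,0],"travel":[-0.12,0,0],"jaw":0},{"rot":[0,0,0],"travel":[-0.12,0,0],"jaw":0}]'
python3 go.py .5825 -.3088 .13 7
```

```text
time: 9.5
position: [0.5268, 0.2748, 0.0472]
tool_rot: [-0.292, 1.551, 0.292]
ft_force: [-1.7, -0.1, 3.9]
grip_width: 0.229
time: 10.3
position: [0.5265, 0.2745, 0.1594]
tool_rot: [-0.292, 1.552, 0.292]
ft_force: [0.4, 0.7, -0.4]
grip_width: 0.504
t 10.3 pos [0.5265 0.2745 0.1594] toolz yaw 21.31 tilt x [-0.001 -0.    -1.   ] q1,q7 [-0.75  1.47] grip 0.504 F [ 0.36  0.66 -0.38]
turn units [ 2.863e+00 -1.000e-02  1.000e-03] dist mm [  56.  -583.3  -29.4]
travel now-axes [ 0.0983 -1.8791 -0.5327] after turn [ 0.0979 -1.9525 -0.0517]
```

```bash
python3 -m jog '[{"rot":[0.716,0,0],"travel":[0,0,0],"jaw":-0.3},{"rot":[0.716,0,0],"travel":[0,0,0],"jaw":-0.3},{"rot":[0.716,0,0],"travel":[0,0,0],"jaw":-0.3},{"rot":[0.716,0,0],"travel":[0,0,0],"jaw":-0.3},{"rot":[0,0,0],"travel":[0,-0.13,-0.004],"jaw":-0.3},{"rot":[0,0,0],"travel":[0,-0.13,-0.004],"jaw":-0.3},{"rot":[0,0,0],"travel":[0,-0.13,-0.004],"jaw":-0.3},{"rot":[0,0,0],"travel":[0,-0.13,-0.004],"jaw":-0.3}]'
python3 -m jog '[{"rot":[0,0,0],"travel":[0,-0.13,-0.004],"jaw":-0.3},{"rot":[0,0,0],"travel":[0,-0.13,-0.004],"jaw":-0.3},{"rot":[0,0,0],"travel":[0,-0.13,-0.004],"jaw":-0.3},{"rot":[0,0,0],"travel":[0,-0.13,-0.004],"jaw":-0.3},{"rot":[0,0,0],"travel":[0,-0.13,-0.004],"jaw":-0.3},{"rot":[0,0,0],"travel":[0,-0.13,-0.004],"jaw":-0.3},{"rot":[0,0,0],"travel":[0,-0.13,-0.004],"jaw":-0.3},{"rot":[0,0,0],"travel":[0,0,0],"jaw":-0.3}]'
python3 go.py .5825 -.3088 .06 7; python3 snap.py p1
```

```text
time: 11.1
position: [0.5411, 0.1178, 0.1585]
tool_rot: [-0.096, 1.568, 0.096]
ft_force: [1.1, 0.3, 0.9]
grip_width: 0.653
time: 11.9
position: [0.565, -0.1606, 0.1589]
tool_rot: [-0.092, 1.569, 0.085]
ft_force: [-0.0, -0.1, -0.2]
grip_width: 0.648
t 11.9 pos [ 0.565  -0.1606  0.1589] toolz yaw 6.45 tilt x [ 0.    -0.005 -1.   ] q1,q7 [-0.27  2.03] grip 0.648 F [-0.02 -0.11 -0.18]
turn units [-0.109 -0.001  0.052] dist mm [  17.5 -148.2  -98.9]
travel now-axes [ 0.332  -0.4959  0.0025] after turn [ 0.3297 -0.4974 -0.0022]
```

View pics/scene_p1c.png

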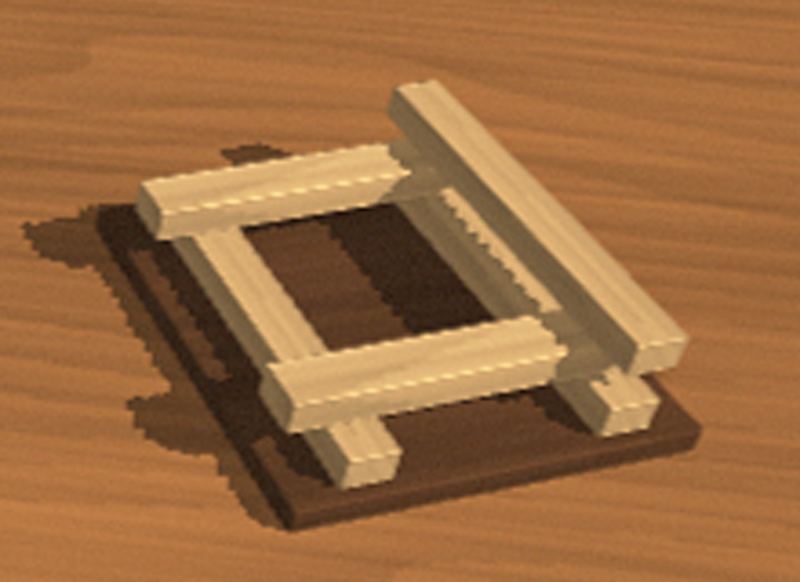

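View pics/top_p1c.png

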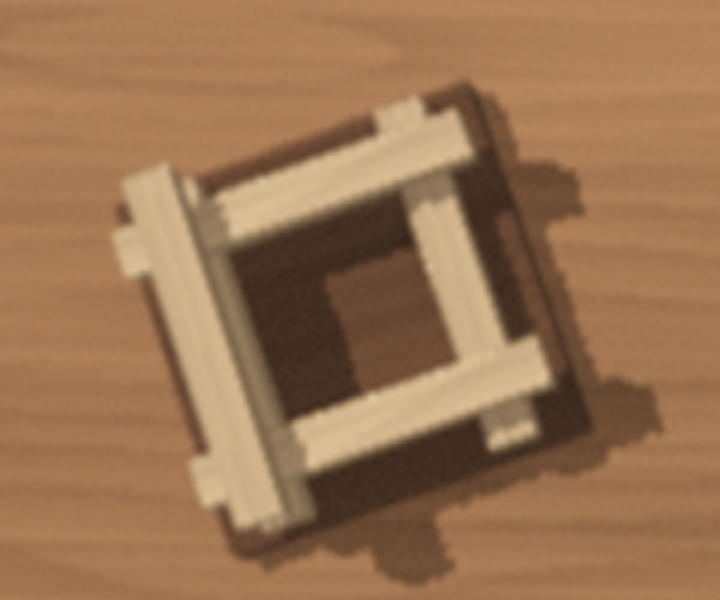

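The first slat lies flat and in line with the one beneath. Now the second, the right-hand pale slat at (454,200) in the top view.

```bash
python3 -m jog '[{"rot":[-0.109,0,0.052],"travel":[0,0,0],"jaw":-0.3},{"rot":[0,0,0],"travel":[0.02,-0.1,0],"jaw":-0.3},{"rot":[0,0,0],"travel":[0.02,-0.1,0],"jaw":-0.3},{"rot":[0,0,0],"travel":[0.02,-0.1,0],"jaw":-0.3},{"rot":[0,0,0],"travel":[0.06,-0.1,0],"jaw":-0.3},{"rot":[0,0,0],"travel":[0.1,-0.098,-0.002],"jaw":-0.3},{"rot":[0,0,0],"travel":[0.1,0,0],"jaw":-0.3},{"rot":[0,0,0],"travel":[0,0,0],"jaw":-0.3}]'
python3 go.py .5825 -.3088 .06 7
```

```text
time: 12.8
position: [0.5821, -0.2977, 0.0564]
tool_rot: [-0.097, 1.577, 0.112]
ft_force: [-0.1, 1.0, -1.1]
grip_width: 0.648
t 12.8 pos [ 0.5821 -0.2977  0.0564] toolz yaw 7.61 tilt x [-0.009  0.009 -1.   ] q1,q7 [-0.01  2.36] grip 0.648 F [-0.1   1.02 -1.12]
turn units [ 0.122 -0.092 -0.112] dist mm [  0.4 -11.1   3.6]
travel now-axes [-0.0124 -0.0368 -0.0038] after turn [-0.0121 -0.037  -0.0033]
```

```bash
python3 -m jog '[{"rot":[0.122,-0.092,-0.112],"travel":[0,0,0],"jaw":-0.3},{"rot":[0,0,0],"travel":[-0.012,-0.037,-0.003],"jaw":-0.3},{"rot":[0,0,0],"travel":[0,0,0],"jaw":-0.3}]'
python3 go.py .5825 -.3088 .0045 7
```

```text
time: 13.1
position: [0.5866, -0.3135, 0.0679]
tool_rot: [-0.101, 1.557, 0.089]
ft_force: [0.9, -1.2, 0.6]
grip_width: 0.65
t 13.1 pos [ 0.5866 -0.3135  0.0679] toolz yaw 6.94 tilt x [ 0.012 -0.007 -1.   ] q1,q7 [-0.    2.36] grip 0.65 F [ 0.9  -1.18  0.56]
turn units [-0.012  0.129  0.098] dist mm [ -4.1   4.7 -63.4]
travel now-axes [ 0.2109  0.019  -0.0141] after turn [ 0.2112  0.0172 -0.0117]
```

```bash
python3 - <<'E'
from bench import ctrl
import cv2,numpy as np
a=ctrl.get_image("scene")
cv2.imwrite("pics/g2.png",cv2.resize(a[150:370,50:350],None,fx=2.5,fy=2.5)[:,:,::-1])
E
```

```text
(no output)
```

View pics/g2.png

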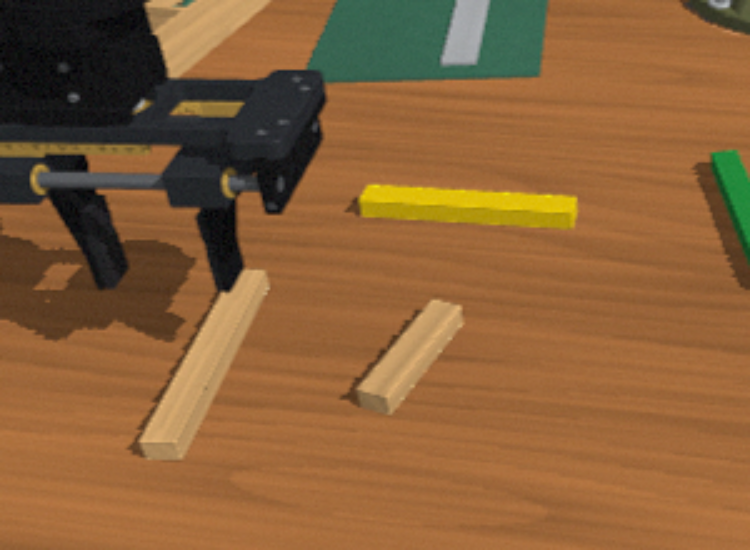

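The fingers are high and straddle the slat. The pose reading was still settling, so I'll wait two rows before correcting.

```bash
python3 -m jog '[{"rot":[0,0,0],"travel":[0,0,0],"jaw":-0.3},{"rot":[0,0,0],"travel":[0,0,0],"jaw":-0.3},{"rot":[0,0,0],"travel":[0,0,0],"jaw":-0.3}]'
python3 go.py .5825 -.3088 .0045 7
```

```text
time: 13.45
position: [0.5853, -0.3113, 0.0649]
tool_rot: [-0.099, 1.561, 0.092]
ft_force: [0.2, 0.4, -1.0]
grip_width: 0.651
t 13.45 pos [ 0.5853 -0.3113  0.0649] toolz yaw 6.95 tilt x [ 0.008 -0.004 -1.   ] q1,q7 [-0.    2.36] grip 0.651 F [ 0.18  0.38 -0.98]
turn units [-0.009  0.087  0.058] dist mm [ -2.8   2.5 -60.4]
travel now-axes [ 0.2012  0.0105 -0.0098] after turn [ 0.2013  0.0095 -0.0083]
```

```bash
python3 -m jog '[{"rot":[0,0.087,0.058],"travel":[0,0,0],"jaw":-0.3},{"rot":[0,0,0],"travel":[0.05,0.008,-0.008],"jaw":-0.3},{"rot":[0,0,0],"travel":[0.05,0,0],"jaw":-0.3},{"rot":[0,0,0],"travel":[0.03,0,0],"jaw":-0.3},{"rot":[0,0,0],"travel":[0,0,0],"jaw":-0.3},{"rot":[0,0,0],"travel":[0,0,0],"jaw":-0.3},{"rot":[0,0,0],"travel":[0,0,0],"jaw":-0.3}]'
python3 go.py .5825 -.3088 .0045 7
```

```text
time: 14.15
position: [0.5828, -0.3099, 0.0261]
tool_rot: [-0.096, 1.568, 0.094]
ft_force: [-0.1, -0.1, -0.7]
grip_width: 0.651
t 14.15 pos [ 0.5828 -0.3099  0.0261] toolz yaw 6.93 tilt x [ 0.    -0.001 -1.   ] q1,q7 [0.01 2.38] grip 0.651 F [-0.07 -0.06 -0.73]
turn units [-0.014  0.004  0.008] dist mm [ -0.3   1.1 -21.6]
travel now-axes [ 0.0721  0.0038 -0.0006] after turn [ 0.0721  0.0037 -0.0006]
```

```bash
python3 -m jog '[{"rot":[0,0,0],"travel":[0.04,0.003,0],"jaw":-0.3},{"rot":[0,0,0],"travel":[0.03,0,0],"jaw":-0.3},{"rot":[0,0,0],"travel":[0,0,0],"jaw":-0.3},{"rot":[0,0,0],"travel":[0,0,0],"jaw":-0.3}]'
python3 go.py .5825 -.3088 .0045 7
```

```text
time: 14.55
position: [0.582, -0.3084, 0.0041]
tool_rot: [-0.095, 1.57, 0.095]
ft_force: [0.9, -0.3, 0.4]
grip_width: 0.652
t 14.55 pos [ 0.582  -0.3084  0.0041] toolz yaw 6.93 tilt x [-0.001  0.    -1.   ] q1,q7 [0.02 2.39] grip 0.652 F [ 0.88 -0.25  0.37]
turn units [-0.013 -0.015 -0.004] dist mm [ 0.5 -0.4  0.4]
travel now-axes [-0.0014 -0.0014  0.0016] after turn [-0.0014 -0.0014  0.0016]
```

```bash
python3 -m jog '[{"rot":[0,0,0],"travel":[0,0,0],"jaw":1},{"rot":[0,0,0],"travel":[0,0,0],"jaw":1},{"rot":[0,0,0],"travel":[0,0,0],"jaw":1},{"rot":[0,0,0],"travel":[0,0,0],"jaw":1},{"rot":[0,0,0],"travel":[0,0,0],"jaw":1},{"rot":[0,0,0],"travel":[0,0,0],"jaw":1},{"rot":[0,0,0],"travel":[0,0,0],"jaw":1},{"rot":[0,0,0],"travel":[0,0,0],"jaw":1}]' 20
python3 go.py .5825 -.3088 .0045 7
python3 -m jog '[{"rot":[0,0,0],"travel":[-0.04,0,0],"jaw":1},{"rot":[0,0,0],"travel":[-0.1,0,0],"jaw":1},{"rot":[0,0,0],"travel":[-0.1,0,0],"jaw":1},{"rot":[0,0,0],"travel":[-0.1,0,0],"jaw":1},{"rot":[0,0,0],"travel":[-0.1,0,0],"jaw":1},{"rot":[0,0,0],"travel":[0,0,0],"jaw":1},{"rot":[0,0,0],"travel":[0,0,0],"jaw":1},{"rot":[0,0,0],"travel":[0,0,0],"jaw":1}]'
python3 go.py .5629 .1815 .13 21.3
```

```text
time: 15.35
position: [0.5824, -0.3086, 0.0048]
tool_rot: [-0.095, 1.569, 0.095]
ft_force: [0.2, 0.7, -0.6]
grip_width: 0.227
t 15.35 pos [ 0.5824 -0.3086  0.0048] toolz yaw 6.94 tilt x [-0. -0. -1.] q1,q7 [0.02 2.39] grip 0.227 F [ 0.16  0.73 -0.58]
turn units [-0.013 -0.002  0.002] dist mm [ 0.1 -0.2 -0.3]
travel now-axes [ 0.0009 -0.0006  0.0002] after turn [ 0.0009 -0.0006  0.0002]
time: 16.15
position: [0.5818, -0.3081, 0.1358]
tool_rot: [-0.094, 1.57, 0.096]
ft_force: [0.5, 0.1, -0.9]
grip_width: 0.226
t 16.15 pos [ 0.5818 -0.3081  0.1358] toolz yaw 6.93 tilt x [-0.002  0.001 -1.   ] q1,q7 [-0.02  2.33] grip 0.226 F [ 0.51  0.11 -0.93]
turn units [-2.873 -0.018 -0.013] dist mm [-18.9 489.6  -5.8]
travel now-axes [0.0207 1.6276 0.1347] after turn [0.0193 1.5433 0.5342]
```

```bash
python3 -m jog '[{"rot":[-0.7,0,0],"travel":[0,0,0],"jaw":1},{"rot":[-0.7,0,0],"travel":[0,0,0],"jaw":1},{"rot":[-0.7,0,0],"travel":[0,0,0],"jaw":1},{"rot":[-0.773,0,0],"travel":[0,0,0],"jaw":1},{"rot":[0,0,0],"travel":[0,0.05,0.017],"jaw":1},{"rot":[0,0,0],"travel":[0,0.1,0.035],"jaw":1},{"rot":[0,0,0],"travel":[0,0.1,0.035],"jaw":1},{"rot":[0,0,0],"travel":[0,0.1,0.035],"jaw":1}]'
python3 -m jog '[{"rot":[0,0,0],"travel":[0,0.1,0.035],"jaw":1},{"rot":[0,0,0],"travel":[0,0.1,0.035],"jaw":1},{"rot":[0,0,0],"travel":[0,0.1,0.035],"jaw":1},{"rot":[0,0,0],"travel":[0,0.1,0.035],"jaw":1},{"rot":[0,0,0],"travel":[0,0.1,0.035],"jaw":1},{"rot":[0,0,0],"travel":[0,0.1,0.035],"jaw":1},{"rot":[0,0,0],"travel":[0,0.1,0.035],"jaw":1},{"rot":[0,0,0],"travel":[0,0.1,0.035],"jaw":1}]'
python3 -m jog '[{"rot":[0,0,0],"travel":[0,0.1,0.035],"jaw":1},{"rot":[0,0,0],"travel":[0,0.1,0.035],"jaw":1},{"rot":[0,0,0],"travel":[0,0.05,0.017],"jaw":1},{"rot":[0,0,0],"travel":[0,0,0],"jaw":1},{"rot":[0,0,0],"travel":[0,0,0],"jaw":1},{"rot":[0,0,0],"travel":[0,0,0],"jaw":1}]'
python3 go.py .5629 .1815 .075 21.3
```

```text
time: 16.95
position: [0.5775, -0.1947, 0.1355]
tool_rot: [-0.29, 1.553, 0.292]
ft_force: [0.9, 0.2, -0.4]
grip_width: 0.228
time: 17.75
position: [0.5679, 0.0592, 0.1358]
tool_rot: [-0.291, 1.553, 0.292]
ft_force: [1.0, -0.5, -0.8]
grip_width: 0.228
time: 18.35
position: [0.5667, 0.1334, 0.1365]
tool_rot: [-0.29, 1.552, 0.288]
ft_force: [0.6, -1.1, -0.2]
grip_width: 0.226
t 18.35 pos [0.5667 0.1334 0.1365] toolz yaw 21.11 tilt x [-0.    -0.001 -1.   ] q1,q7 [-0.6   1.74] grip 0.226 F [ 0.59 -1.07 -0.17]
turn units [-0.039 -0.01   0.013] dist mm [ -3.8  48.1 -61.5]
travel now-axes [0.2049 0.1542 0.046 ] after turn [0.2051 0.1538 0.0464]
```

```bash
python3 -m jog '[{"rot":[-0.039,0,0],"travel":[0,0.07,0.02],"jaw":1},{"rot":[0,0,0],"travel":[0.04,0.084,0.026],"jaw":1},{"rot":[0,0,0],"travel":[0.07,0,0],"jaw":1},{"rot":[0,0,0],"travel":[0.07,0,0],"jaw":1},{"rot":[0,0,0],"travel":[0.04,0,0],"jaw":1},{"rot":[0,0,0],"travel":[0,0,0],"jaw":1},{"rot":[0,0,0],"travel":[0,0,0],"jaw":1},{"rot":[0,0,0],"travel":[0,0,0],"jaw":1}]'
python3 go.py .5629 .1815 .052 21.3
```

```text
time: 19.15
position: [0.5635, 0.1838, 0.0719]
tool_rot: [-0.293, 1.549, 0.294]
ft_force: [0.4, -0.7, -0.1]
grip_width: 0.229
t 19.15 pos [0.5635 0.1838 0.0719] toolz yaw 21.44 tilt x [ 0.002  0.001 -1.   ] q1,q7 [-0.64  1.68] grip 0.229 F [ 0.43 -0.71 -0.12]
turn units [0.028 0.021 0.001] dist mm [ -0.6  -2.3 -19.9]
travel now-axes [ 0.0664 -0.0062 -0.0049] after turn [ 0.0664 -0.0062 -0.0047]
```

```bash
python3 -m jog '[{"rot":[0.028,0.02,0],"travel":[0.03,-0.006,-0.005],"jaw":1},{"rot":[0,0,0],"travel":[0.036,0,0],"jaw":1},{"rot":[0,0,0],"travel":[0,0,0],"jaw":1},{"rot":[0,0,0],"travel":[0,0,0],"jaw":1},{"rot":[0,0,0],"travel":[0,0,0],"jaw":1}]'
python3 go.py .5629 .1815 .0475 21.3
```

```text
time: 19.65
position: [0.5619, 0.1819, 0.0509]
tool_rot: [-0.293, 1.553, 0.292]
ft_force: [0.7, 0.6, -0.1]
grip_width: 0.225
t 19.65 pos [0.5619 0.1819 0.0509] toolz yaw 21.36 tilt x [-0.002 -0.001 -1.   ] q1,q7 [-0.63  1.69] grip 0.225 F [ 0.72  0.6  -0.12]
turn units [ 0.012 -0.021  0.001] dist mm [ 1.  -0.4 -3.4]
travel now-axes [ 0.0113 -0.0024  0.0028] after turn [ 0.0113 -0.0024  0.0028]
```

```bash
python3 -m jog '[{"rot":[0.01,-0.01,0],"travel":[0.008,-0.001,0.003],"jaw":1},{"rot":[0,0,0],"travel":[0,0,0],"jaw":1},{"rot":[0,0,0],"travel":[0,0,0],"jaw":1},{"rot":[0,0,0],"travel":[0,0,0],"jaw":1}]'
python3 go.py .5629 .1815 .0475 21.3;python3 snap.py h4
python3 -c "
import cv2
im=cv2.imread('pics/scene_h4.png')[290:365,480:610];cv2.imwrite('pics/z.png',cv2.resize(im,None,fx=6,fy=6,interpolation=0))
im=cv2.imread('pics/top_h4.png')[205:265,145:240];cv2.imwrite('pics/z2.png',cv2.resize(im,None,fx=8,fy=8,interpolation=0))"
```

```text
time: 20.05
position: [0.5627, 0.1819, 0.0485]
tool_rot: [-0.292, 1.552, 0.292]
ft_force: [-0.3, 0.4, 0.1]
grip_width: 0.226
t 20.05 pos [0.5627 0.1819 0.0485] toolz yaw 21.31 tilt x [-0.001 -0.    -1.   ] q1,q7 [-0.63  1.69] grip 0.226 F [-0.3   0.37  0.08]
turn units [ 0.002 -0.011  0.001] dist mm [ 0.2 -0.4 -1. ]
travel now-axes [ 0.0034 -0.0014  0.    ] after turn [ 0.0034 -0.0014  0.    ]
```

View pics/z.png

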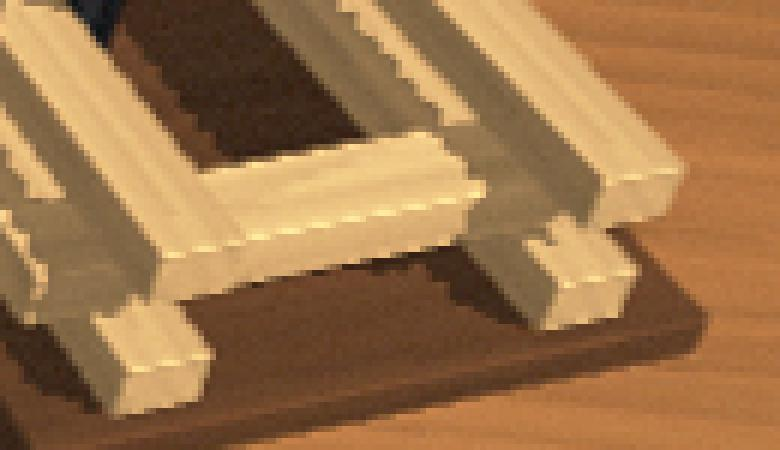

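View pics/z2.png

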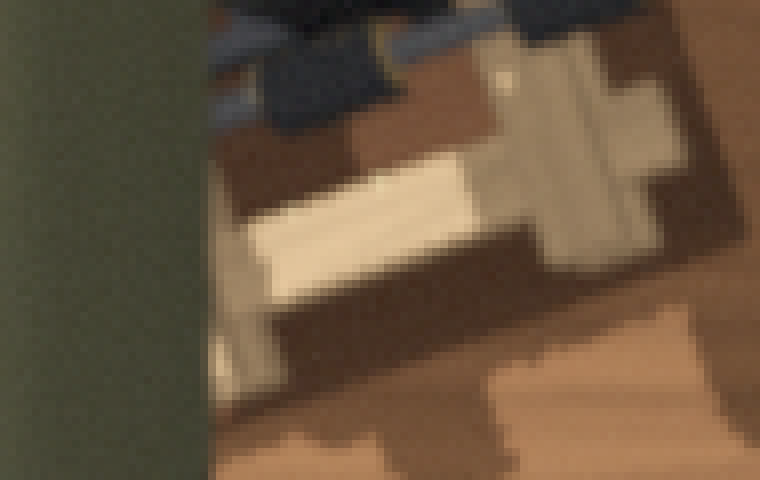

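```bash
python3 - <<'E'
from rel import *
t=.0585
show([("held TL",S(158,258),t),("held TR",S(243,240),t),("low- TL",S(123,372),.027),("low- TR",S(210,355),.027),("placed+ TL",S(600,181),.057),("placed+ TR",S(684,165),.057),("low+ TL",S(555,284),.027),("low+ TR",S(638,270),.027),
("held L",T(545,265),t),("held R",T(625,252),t),("low-L",T(582,272),.027),("low-R",T(662,248),.027)])
E
```

```text
scene held TL [ 74.1 -61.4]
scene held TR [ 73.6 -42.5]
scene low- TL [ 75.7 -62.3]
scene low- TR [ 75.6 -42.7]
scene placed+ TL [74.1 38.2]
scene placed+ TR [74.  57.8]
scene low+ TL [74.5 38.2]
scene low+ TR [75.  57.7]
top held L [-77.4 -39.8]
top held R [-80.9 -58.9]
top low-L [-77.4 -42.1]
top low-R [-78.5 -62.7]
```

Relative to its lower slat, the held slat is about 1.5 mm short in x and about 1 mm high in y. I'll apply a small correction, then set it down.

```bash
python3 -m jog '[{"rot":[0,0,0],"travel":[0,-0.003,0.004],"jaw":1},{"rot":[0,0,0],"travel":[0,0,0],"jaw":1},{"rot":[0,0,0],"travel":[0.005,0,0],"jaw":1},{"rot":[0,0,0],"travel":[0,0,0],"jaw":1},{"rot":[0,0,0],"travel":[0,0,0],"jaw":1}]'
python3 go.py .5644 .1807 .0475 21.3
```

```text
time: 20.65
position: [0.564, 0.1814, 0.0468]
tool_rot: [-0.292, 1.552, 0.292]
ft_force: [-0.3, -0.2, -0.7]
grip_width: 0.227
t 20.65 pos [0.564  0.1814 0.0468] toolz yaw 21.3 tilt x [-0.001 -0.001 -1.   ] q1,q7 [-0.63  1.69] grip 0.227 F [-0.28 -0.24 -0.65]
turn units [ 0.001 -0.017  0.001] dist mm [ 0.4 -0.7  0.7]
travel now-axes [-0.0022 -0.0027  0.0003] after turn [-0.0022 -0.0027  0.0003]
```

Not in contact yet, so I'll creep down, then release.

```bash
python3 -m jog '[{"rot":[0,0,0],"travel":[0.003,-0.001,0],"jaw":1},{"rot":[0,0,0],"travel":[0,0,0],"jaw":1},{"rot":[0,0,0],"travel":[0,0,0],"jaw":1}]'
```

```text
time: 20.95
position: [0.5641, 0.1814, 0.0467]
tool_rot: [-0.292, 1.552, 0.292]
ft_force: [-1.8, -0.5, 5.3]
grip_width: 0.225
```

```bash
python3 -m jog '[{"rot":[0,0,0],"travel":[0,0,0],"jaw":0.3},{"rot":[0,0,0],"travel":[0,0,0],"jaw":0.2},{"rot":[0,0,0],"travel":[0,0,0],"jaw":0.1},{"rot":[0,0,0],"travel":[0,0,0],"jaw":0},{"rot":[0,0,0],"travel":[-0.03,0,0],"jaw":0},{"rot":[0,0,0],"travel":[-0.1,0,0],"jaw":0},{"rot":[0,0,0],"travel":[-0.12,0,0],"jaw":0},{"rot":[0,0,0],"travel":[-0.12,0,0],"jaw":0}]'
python3 -m jog '[{"rot":[0,0,0],"travel":[0,-0.1,0],"jaw":0},{"rot":[0,0,0],"travel":[0,-0.13,0],"jaw":0},{"rot":[0,0,0],"travel":[0,-0.13,0],"jaw":0},{"rot":[0,0,0],"travel":[0,-0.13,0],"jaw":0},{"rot":[0,0,0],"travel":[0,-0.13,0],"jaw":0},{"rot":[0,0,0],"travel":[0,-0.13,0],"jaw":0},{"rot":[0,0,0],"travel":[0,-0.13,0],"jaw":0},{"rot":[0,0,0],"travel":[0,0,0],"jaw":0}]'
python3 snap.py p2
python3 -c "
import cv2
im=cv2.imread('pics/scene_p2.png')[290:365,480:610];cv2.imwrite('pics/z.png',cv2.resize(im,None,fx=6,fy=6,interpolation=0))"
```

```text
time: 21.75
position: [0.5642, 0.181, 0.1586]
tool_rot: [-0.292, 1.552, 0.291]
ft_force: [0.5, -0.1, 0.6]
grip_width: 0.499
time: 22.55
position: [0.6608, -0.0735, 0.1579]
tool_rot: [-0.289, 1.553, 0.28]
ft_force: [0.3, -0.8, 0.3]
grip_width: 0.501
```

View pics/z.png

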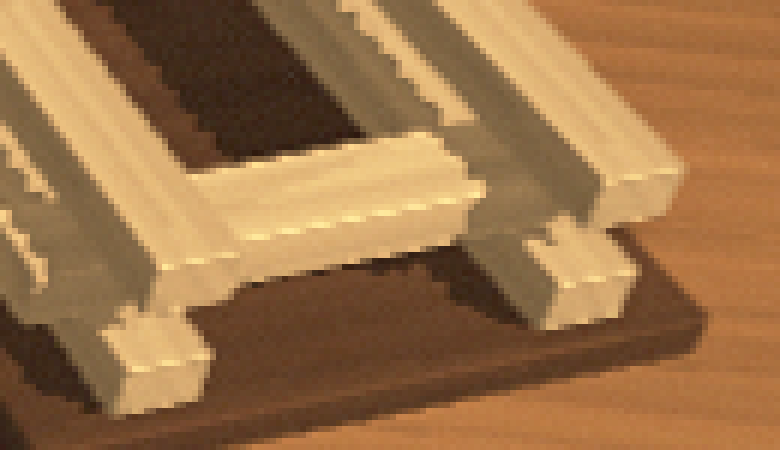

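View pics/top_p2c.png

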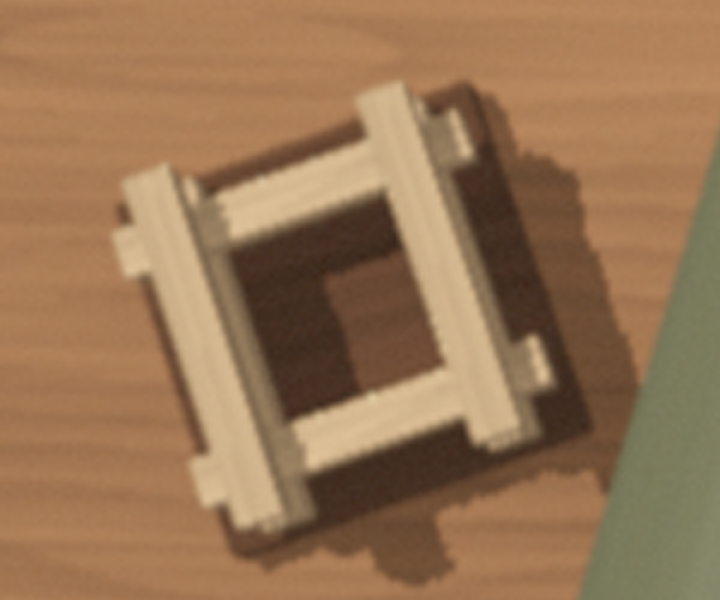

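View pics/scene_p2.png

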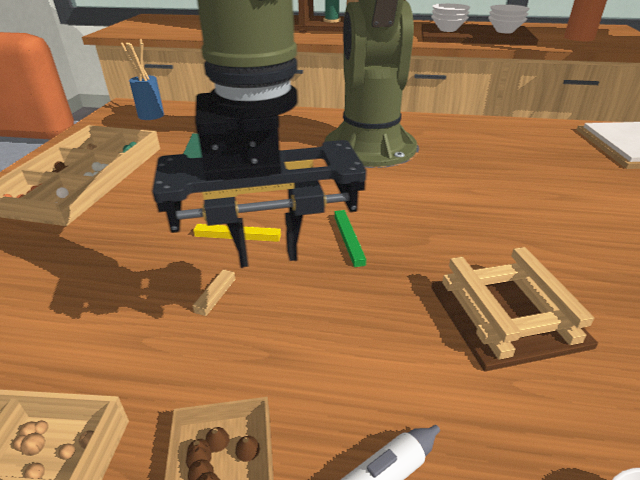

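```bash
python3 - <<'E'
from rel import *
t=.057
show([("R TL",S(155,268),t),("R TR",S(241,250),t),("low- TL",S(123,372),.027),("low- TR",S(210,355),.027),("L+ TL",S(600,181),t),("L+ TR",S(684,165),t),("low+ TL",S(555,284),.027),("low+ TR",S(638,270),.027)])
C=lambda x,y:("top",(115+x/4.8-.4,145+y/4.8-.4))
show([("L robot L",C(238,528),t),("L far L",C(121,184),t),("L far R",C(165,163),t),("R far L",C(357,103),t),("R far R",C(404,83),t),("R rob L",C(473,446),t),("R rob R",C(520,428),t)])
E
```

```text
scene R TL [ 75.2 -62.3]
scene R TR [ 74.7 -43.3]
scene low- TL [ 75.7 -62.3]
scene low- TR [ 75.6 -42.7]
scene L+ TL [74.1 38.2]
scene L+ TR [74.  57.8]
scene low+ TL [74.5 38.2]
scene low+ TR [75.  57.7]
top L robot L [-76.6  58.6]
top L far L [71.6 59.5]
top L far R [73.7 40. ]
top R far L [ 70.5 -41.1]
top R far R [ 71.8 -61.6]
top R rob L [-77.3 -40.5]
top R rob R [-76.8 -60.6]
```

Both slats are within about 1 mm of the ones below, the gripper is clear, and the offcut hasn't moved. Handing in.

```bash
python3 -c "
from bench import ctrl
print(ctrl.close_job())"
```

```text
the job is handed in; nothing more can be done
None
```

Both full-length slats are on the stand as the third layer, each above and in line with a bottom-layer slat. I handed the job in at about 22.7 s of the 64 s allowed.

- **Final check, scene view:** the near-end corners of both slats are within about 1 mm of the slats beneath, both along and across. In both views the slats lie flat and parallel.
- **Final check, top view:** this places both slats about 2 mm lower along the stand's length. It showed about the same shift for the bottom-layer slats in earlier pictures, so I take it as camera calibration error.
- **Left alone:** the offcut was not moved, and neither were the green and yellow look-alikes. The arm was clear of everything at hand-in, and the highest contact force I saw in the readings was about 5 N.
- **Disagreements along the way:** my first scene-view estimate of the loose slats was about 10 mm off from the top view because of perspective. I used the top-view values after checking them with an overlay. Some pose readings had not settled when I corrected from them, which cost a few extra small moves.

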